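# Pop and open the photometer lid

### The job

Open the sample chamber of the bench photometer: press down the release tab in front of its lid so that the lid springs up part-way, let go of the tab, then push the lid up and over until it lies fully open against its stop and stays there by itself. Use fingertip touches only, without forcing the mechanism, and leave the cuvette in the chamber, the vial on the housing and the two bottles standing where they are.

Things in the scene. Friction and masses are not known exactly. Their poses are not given: they have to be found in the camera images.
- photometer: Cream bench instrument fixed to the bench, 250 mm deep (x), 260 wide (y). Origin: centre of its underside. x points from its front (tab side, roughly facing the robot) to its back (hinge side), z up. Front 67 mm is a ledge 68 mm high, the rest a deck 90 mm high. Under the lid is a chamber 90 x 100 mm, centred 35 mm to +y, floor 40 mm above the bench. Display and keys on the deck at -y.
- tab_press (a point): Point to press on the release tab: middle of the top face of a grey ribbed key, 46 (x) x 44 (y) x 8 mm, standing over the ledge in front of the lid. The point is 90 mm above the bench when not pressed, and 35 mm in front of the shut lid's front edge. Behind the key a 24 mm wide catch, its top 101 mm above the bench, grips 4 mm over the lid's edge.
- tab (a joint): Release tab, a spring key that slides straight down: 0 as found, in metres, to 0.009 at its hard stop. The catch frees the lid at about 0.005. About 1 N starts it and 5 N holds it fully down. Springs back to 0 when let go.
- lid_edge (a point): Middle of the lid's front edge, half-way through its thickness. The lid is a flat grey plate 6 mm thick, 116 mm wide, 112 mm from hinge line to front edge; shut, it lies on the deck with this point 93 mm above the bench. Axes: x from front edge to hinge, y along the hinge line, z out of the lid's outer (upper) face.
- lid_hinge (a point): Middle of the lid's hinge line, at the back of the lid, 93 mm above the bench. The line runs along the photometer's y; this point, lid_edge and tab_press share one plane square to it.
- lid (a joint): Lid angle (rad): 0 shut and latched. When the tab is pressed a sprung pin lifts it within a second to about 0.9, front edge about 90 mm above the deck, where it rests. 1.57 upright, 1.95 hard stop: fully open. Let go before upright it falls back to the pin, past upright it falls to the stop. Weighs about 0.12 kg, lightly damped: 1 to 2 N at the edge moves it.
- cuvette: Clear plastic cuvette, 12 x 12 x 44 mm, standing loose in its holder in the chamber, its top 4 mm below the deck. Origin: centre of its underside. Leave alone.
- vial: Small brown capped vial, 22 mm across, 40 mm high, standing loose on the deck's front part beside the lid (-y side). Origin: centre of its underside. Leave alone.
- bottle_a: Dark reagent bottle, 62 mm across, 135 mm high, standing on the bench at one side of the photometer. Origin: centre of its underside. Leave alone.
- bottle_b: Dark reagent bottle, 54 mm across, 105 mm high, standing on the bench at the other side of the photometer. Origin: centre of its underside. Leave alone.

How it is judged:
On the way, in this order (a step that is already met when the one before it is completed fails the run):
1. the tab has been pressed and let go and the lid has sprung part-way up (0.6 to 1.3 rad) (value of joint lid between 0.6 and 1.3 rad and value of joint tab below 0.0015 m), for 0.2 s.
2. the lid is pushed fully open, over 1.8 rad (value of joint lid above 1.8 rad), for 0.2 s.
At the end, for the whole second after the job is handed in: The lid lies open by itself at more than 1.8 rad (stop at 1.95), at rest; the tab is back up (within 1.5 mm); cuvette, vial and both bottles stand upright (within 0.3 rad) within 20 mm of where they were (value of joint lid above 1.8 rad and velocity of joint lid between -0.1 and 0.1 rad/s and value of joint tab below 0.0015 m and distance of each of bottle_a, bottle_b, vial, cuvette from where it was at the start of the episode below 0.02 m and angle between each of bottle_a, bottle_b, vial, cuvette's own z axis and vertical below 0.3 rad); the robot touches nothing.
It fails at once if the bottle_a is lifted, carried, pushed more than 20 mm or knocked over (distance of bottle_a from where it was at the start of the episode above 0.02 m or angle between bottle_a's own z axis and vertical above 0.3 rad).
It fails at once if the bottle_b is lifted, carried, pushed more than 20 mm or knocked over (distance of bottle_b from where it was at the start of the episode above 0.02 m or angle between bottle_b's own z axis and vertical above 0.3 rad).
It fails at once if the vial is lifted, carried, pushed more than 20 mm or knocked over (distance of vial from where it was at the start of the episode above 0.02 m or angle between vial's own z axis and vertical above 0.3 rad).
It fails at once if the cuvette is lifted, carried, pushed more than 20 mm or knocked over (distance of cuvette from where it was at the start of the episode above 0.02 m or angle between cuvette's own z axis and vertical above 0.3 rad).
It fails at once if the mechanism is forced: the robot pushes on the photometer with over 40 N (contact force between any of the arm, the fingers and photometer above 40 N).
It also fails if it takes over 43 s, if anything falls off the work surface, if the arm or the gripper's body presses on something with over 40 N, if the wrist force passes 120 N, or if a joint passes its speed limit or range.

### The arm

A 6-joint arm with a two-finger parallel gripper is mounted at the origin on the work surface. World frame = base frame: x ahead of the robot, y to its left, z up, the work surface at z = 0. Lengths are in m, angles in rad, forces in N, time in s.
With the tool pointing down it reaches from about 0.375 to 0.9 m from the base axis. Payload 3.1 kg.
Tool frame: the origin (TCP) lies midway between the tips of the shut fingers; the grasp point (between the pads) lies robot.grip_point_offset behind it (robot.grip_point_offset is the distance from the TCP to the grasp point, in m); z points along the fingers, y is the direction in which the jaws open and shut (so a half turn about z gives the same grasp; the last joint's range is limited). The gripper opens to 87 mm and grips with 3 to 60 N. Pads are 19 mm wide; open, the fingers measure 117 mm over their backs; the gripper's body (75 mm by 190 mm) begins 51 mm behind the grasp point.
Start: joints at [-1.365, 0.527, 1.433, -0, 1.181, -0.178], TCP at [0.234, -0.579, 0.223] pointing down, gripper open.
Joint ranges: [-3.08, 3.08], [-0.75, 2.2], [0.22, 2.44], [-1.43, 4.57], [0, 2.65], [-2.85, 2.85]. Speed limits (rad/s): [2.79, 2.79, 3.14, 3.14, 3.14, 3.14].

### API

Orientations are given as a unit quaternion [x, y, z, w].
In Python, from rig import robot, cams, hand_in gives the robot as it stands. The module is installed in compiled form; this text tells all that it offers.
- The arm moves only by the tool send_rows, never from a script. Its argument "steps" is one flat list of numbers, 5 for each row, row after row: the finger opening in m, from 0 to 0.087, then the shift along the tool's x, y, z in m, then the turn about the tool's z in rad. A call has 1 to 8 rows; each row is the pose to reach, as a shift and turn from the pose measured when the call began, along the tool's axes at that moment; what a row does not reach only later rows make up. A row lasts 1/8 s, in which the tool goes at most 62.5 mm and 10.7 degrees, less where a joint would pass 70% of its speed; a pose out of reach is approached as far as the arm can. A call with a gripper value outside its range is refused whole. The fingers move at their own pace and stop on an object; "force" is the grip in N (left out, the last holds). Time passes only in rows, so rows that repeat a pose let the fingers close. It gives the time, the measured TCP pose, the force and the opening at its end, in the units of the state.
- robot.get_obs(): the state, without advancing time (a new reading comes with each control period).
- cams.camera(name): name is "side" or "top" or "wrist"; returns a dict with "color" (420x560x3 uint8, red, green, blue), "range_z" (420x560 float32, m along the optical axis (not along the pixel's ray), 0 where there is no reading), "intrinsics" (3x3 intrinsics, pixels), "extrinsics" (4x4, takes a point from camera to world coordinates). Camera axes: x right, y down, z forward; pixel columns grow to the right and rows downward; lengths in m; the calibration is good to about 2 mm. A picture is of the moment at which its call begins.
- hand_in(): hands the job in, once; it reports no verdict.
The state is a dict: "time": time; "q": joint angles; "joint_velocities": joint speeds; "joint_torque": joint torques, N m; "position": TCP position; "tool_rot": TCP orientation; "ft_force": force on the tool from outside, world axes, zero at the start; "moment": the same for the moment, N m; "grip_width": finger opening in m.
Only numpy, scipy, OpenCV 4.12 (cv2) and the standard library are available. Lean on these libraries where they do the work, as an engineer would, in place of code of your own. Each camera call takes 0.05 s, during which the arm holds its last target.

## Working session

There is one attempt and no reset: what is moved stays moved. The work goes in short steps, Python scripts to look and compute and a tool call to move; the robot and the scene stay as the last step left them, time stands still between calls to the robot, and variables do not carry over. Pictures are saved under pics/ and viewed, and the job is handed in when it is done.

Besides the shell and the picture viewer there is one more tool, called after "Request:" as a command line: name --argument value ..., lists and objects as JSON in quotes. send_rows: Moves the arm, as the interface text tells. Its arguments: {"type":"object","properties":{"steps":{"type":"array","items":{"type":"number"}},"force":{"type":"number"}},"required":["steps"]}

```bash
mkdir -p pics
python3 - <<'E'
from rig import robot,cams
import cv2,numpy as np
o=robot.get_obs();print(o)
try: print(robot.grip_point_offset)
except Exception as e: print(e)
for n in("side","top"):
    c=cams.camera(n);cv2.imwrite(f"pics/{n}0.png",c["color"][:,:,::-1]);np.savez(f"{n}0.npz",**c)
    print(n,c["intrinsics"].round(1).tolist(),c["extrinsics"].round(3).tolist(),(c["range_z"]>0).mean())
E
```

```text
{'time': 0.0, 'q': array([-1.36552336e+00,  5.28462615e-01,  1.43388790e+00,  1.26127381e-05,
        1.18138674e+00, -1.78491936e-01]), 'joint_velocities': array([ 1.58772659e-03, -4.10466543e-04,  1.25287615e-03,  2.73593207e-05,
       -1.20592902e-04,  5.27204116e-05]), 'joint_torque': array([-1.54329937e-03, -4.40043175e+01, -1.76593924e+01,  6.32314011e-02,
        5.82140533e-02, -1.76581066e-04]), 'position': array([ 0.23389462, -0.57880576,  0.22157839]), 'tool_rot': array([ 9.81646871e-01,  1.90704668e-01, -8.52710361e-06, -1.07228367e-03]), 'ft_force': array([-0.45904643,  0.3293524 , -0.00357045]), 'moment': array([0.01912539, 0.01761108, 0.04265241]), 'grip_width': 0.0869870801712745}
0.0187
side [[400.4, 0.0, 276.4], [0.0, 400.4, 212.0], [0.0, 0.0, 1.0]] [[-0.954, -0.227, 0.196, 0.445], [-0.3, 0.721, -0.625, 0.504], [0.0, -0.655, -0.756, 0.677], [0.0, 0.0, 0.0, 1.0]] 0.9962627551020408
top [[405.5, 0.0, 271.4], [0.0, 405.5, 207.4], [0.0, 0.0, 1.0]] [[-0.013, -0.997, 0.076, 0.536], [-1.0, 0.013, 0.007, 0.025], [-0.008, -0.076, -0.997, 1.054], [0.0, 0.0, 0.0, 1.0]] 0.9960119047619047
```

View pics/side0.png

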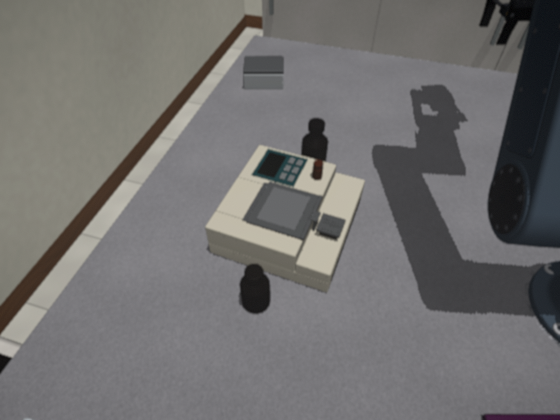

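View pics/top0.png

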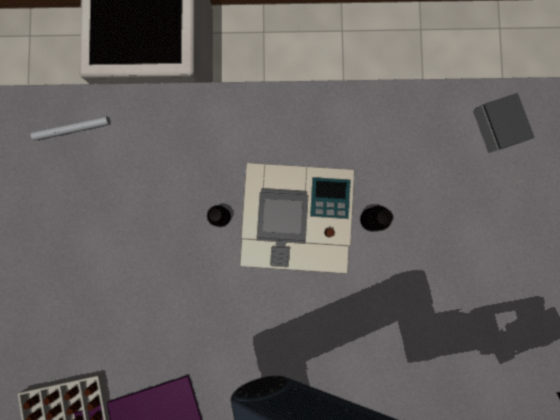

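The side view shows the photometer with the tab at (331,226), the lid at (285,210), the vial at (318,170) and the bottles at (316,140) and (255,288). In the top view the tab is at (281,256), the lid at (283,215), the vial at (329,231), and the bottles at (219,215) and (377,217).

```bash
cat > h.py <<'E'
import numpy as np,cv2
def cloud(c):
    K=c["intrinsics"];z=c["range_z"].astype(float);v,u=np.mgrid[:z.shape[0],:z.shape[1]]
    P=np.stack([(u-K[0,2])/K[0,0]*z,(v-K[1,2])/K[1,1]*z,z],-1)
    T=c["extrinsics"];return P@T[:3,:3].T+T[:3,3]
def ray(c,u,v,h):
    K=c["intrinsics"];T=c["extrinsics"];d=T[:3,:3]@np.array([(u-K[0,2])/K[0,0],(v-K[1,2])/K[1,1],1]);o=T[:3,3]
    return o+d*(h-o[2])/d[2]
def proj(c,p):
    K=c["intrinsics"];T=c["extrinsics"];q=T[:3,:3].T@(np.asarray(p)-T[:3,3]);return (K@(q/q[2]))[:2]
E
python3 - <<'E'
from h import *
for n in("top","side"):
    c=dict(np.load(n+"0.npz"));P=cloud(c);col=c["color"].astype(int)
    cv2.imwrite(f"pics/{n}crop.png",cv2.resize(c["color"][140:290,200:400,::-1] if n=="top" else c["color"][110:320,190:390,::-1],None,fx=4 if n=="top" else 2.8,fy=4 if n=="top" else 2.8,interpolation=cv2.INTER_CUBIC))
    reg=(P[...,0]>.35)&(P[...,0]<.75)&(abs(P[...,1])<.3)
    m=reg&(P[...,2]>.05)&(P[...,2]<.115)&(col.min(-1)>90)  # cream
    m=m.astype(np.uint8)
    k,l,st,ce=cv2.connectedComponentsWithStats(m);i=1+st[1:,4].argmax()
    cn=max(cv2.findContours((l==i).astype(np.uint8),0,2)[0],key=cv2.contourArea)
    w=P[cn[:,0,1],cn[:,0,0]];z=w[:,2]
    pts=P[l==i];r=cv2.minAreaRect(pts[:,:2].astype(np.float32));print(n,"rect",r,cv2.boxPoints(r).round(3).tolist())
    print(np.percentile(pts[:,2],[5,25,50,75,95]).round(4), st[i])
    for (z0,z1) in((.084,.1),(.06,.075)):
        q=pts[(pts[:,2]>z0)&(pts[:,2]<z1)];print(z0,cv2.minAreaRect(q[:,:2].astype(np.float32)))
    if n=="top":
        for u,v in((281,256),(281,265),(283,215),(329,231),(219,215),(377,217),(265,215),(281,235)):print(u,v,P[v,u].round(3),col[v,u])
E
```

```text
top rect ((0.5846179723739624, -0.028225868940353394), (0.26060739159584045, 0.250342458486557), 85.54296112060547) [[0.44999998807907104, -0.14800000190734863], [0.6990000009536743, -0.1679999977350235], [0.7200000286102295, 0.09200000017881393], [0.4699999988079071, 0.11100000143051147]]
[0.0661 0.069  0.0888 0.0907 0.093 ] [ 240  163  114  111 6916]
0.084 ((0.5882152318954468, -0.028702616691589355), (0.2602095603942871, 0.2430955022573471), 85.54296112060547)
0.06 ((0.49322986602783203, -0.021083831787109375), (0.26060712337493896, 0.06681715697050095), 85.48137664794922)
281 256 [0.494 0.011 0.091] [89 88 88]
281 265 [0.473 0.011 0.091] [90 88 87]
283 215 [0.59  0.005 0.097] [105 104 104]
329 231 [ 0.551 -0.099  0.13 ] [71 37 23]
219 215 [0.592 0.155 0.109] [31 27 26]
377 217 [ 0.581 -0.207  0.134] [8 6 6]
265 215 [0.591 0.047 0.097] [104 103 102]
281 235 [0.543 0.01  0.097] [86 86 86]
side rect ((0.5802801847457886, -0.04531364142894745), (0.3037303686141968, 0.24996019899845123), 85.49282836914062) [[0.4440000057220459, -0.18700000643730164], [0.6930000185966492, -0.2070000022649765], [0.7170000076293945, 0.09600000083446503], [0.46799999475479126, 0.11599999666213989]]
[0.061  0.0675 0.0876 0.0896 0.0911] [ 205  145  160  136 8678]
0.084 ((0.5858369469642639, -0.02563534677028656), (0.2620677351951599, 0.24305717647075653), 85.89920043945312)
0.06 ((0.5812974572181702, -0.024299845099449158), (0.26165714859962463, 0.24859635531902313), 85.537353515625)
```

View pics/topcrop.png

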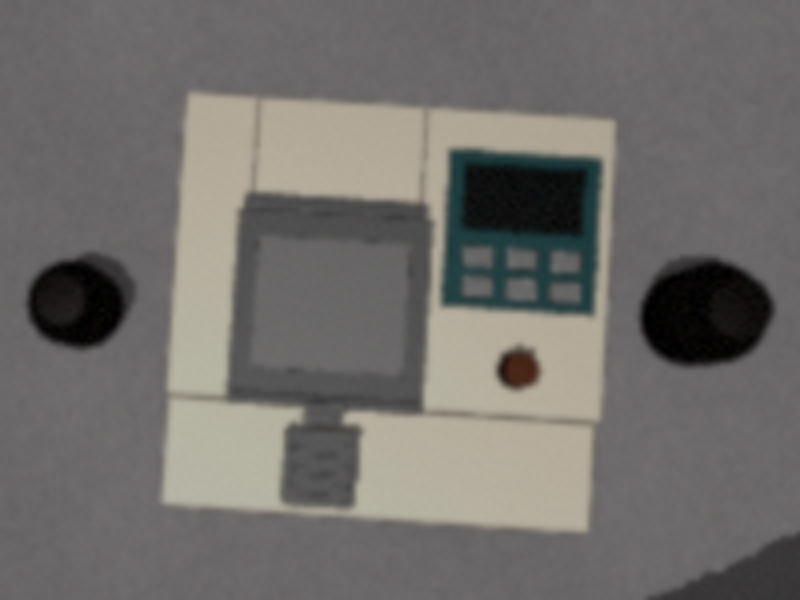

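View pics/sidecrop.png

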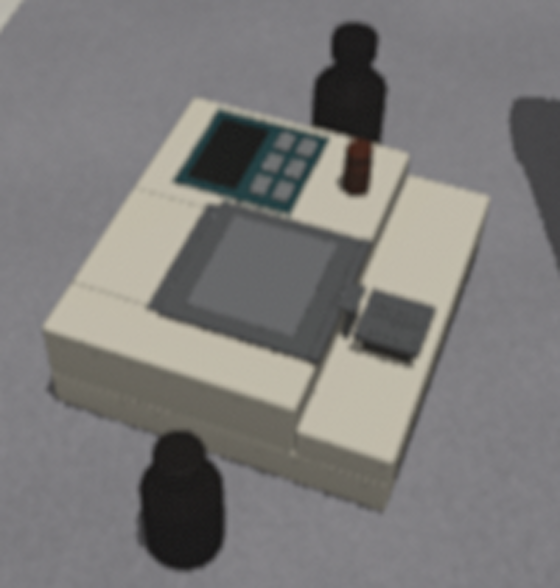

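Run:
```python
from h import *
c=dict(np.load("top0.npz"));P=cloud(c);s=dict(np.load("side0.npz"))
C=np.array([.5846,-.0282]);a=-np.arctan2(.020,.249);x=np.array([np.cos(a),np.sin(a)]);y=np.array([-x[1],x[0]])
print("yaw",a)
f=lambda p:(np.round([(p[:2]-C)@x,(p[:2]-C)@y],4))
# lid/tab from top dark mask, by height
col=c["color"].astype(int)
L=np.stack([(P[...,:2]-C)@x,(P[...,:2]-C)@y],-1)
grey=(col.max(-1)<130)&(np.ptp(col,-1)<14)
ins=(abs(L[...,0])<.124)&(abs(L[...,1]-.035)<.075)&grey
for nm,mm in(("key",ins&(L[...,0]<-.074)&(P[...,2]>.082)),("lid",ins&(L[...,0]>-.05)&(P[...,2]>.092))):
    q=L[mm];print(nm,len(q),q.min(0),q.max(0),P[mm][:,2].mean(),np.percentile(q,[1,99],0).round(4).tolist())
t=ray(c,280,256.2,.09)
for nm,u,v,h in(("key",280,256.2,.09),("edge",281.2,241.2,.096),("hinge",283.7,190.7,.096),("vial",329.7,232,.13)):
    r=ray(c,u,v,h);print(nm,r.round(4),f(r))
u,v=np.array([395,322])/2.8+[190,110];r=ray(s,u,v,.09);print("side key",r.round(4),f(r))
for n in((-.0935,.035),(-.058,.035),(.054,.035)):print(n,(C+n[0]*x+n[1]*y).round(4))
```

```text
yaw -0.08014921954017983
key 346 [-0.11800884  0.01284928] [-0.07401886  0.05673604] 0.09043558350076525 [[-0.1175, 0.0135], [-0.0744, 0.0564]]
lid 2273 [-0.04999638 -0.03954156] [0.09953916 0.09320138] 0.0966320470843153 [[-0.0489, -0.0219], [0.0636, 0.0916]]
key [0.4934 0.0131 0.09  ] [-0.0942  0.0339]
edge [0.5287 0.0099 0.096 ] [-0.0587  0.0335]
hinge [0.6483 0.0022 0.096 ] [0.061  0.0354]
vial [ 0.5485 -0.1001  0.13  ] [-0.0303 -0.0746]
side key [0.4891 0.0188 0.09  ] [-0.0989  0.0392]
(-0.0935, 0.035) [0.4942 0.0142]
(-0.058, 0.035) [0.5296 0.0113]
(0.054, 0.035) [0.6412 0.0024]
```

Request:
send_rows --steps '[0,0.045,-0.044,0,0.06,0,0.09,-0.088,0,0.12,0,0.135,-0.132,0,0.18,0,0.18,-0.176,0,0.24,0,0.225,-0.22,0,0.3,0,0.27,-0.264,0,0.36,0,0.31,-0.303,0,0.42,0,0.34,-0.332,0,0.46]' --force 20

```text
time: 1.1
position: [0.425, -0.1411, 0.2223]
tool_rot: [0.999, -0.038, -0.001, -0.001]
ft_force: [-0.2, -0.7, -1.2]
grip_width: 0.0149
```

Request:
send_rows --steps '[0,0.019,-0.053,0,0,0,0.038,-0.106,0,0,0,0.0565,-0.159,0,0,0,0.0565,-0.159,0.03,0,0,0.0565,-0.159,0.07,0,0,0.0565,-0.159,0.1,0,0,0.0565,-0.159,0.11,0,0,0.0565,-0.159,0.11,0]'

```text
time: 2.1
position: [0.4932, 0.0134, 0.1123]
tool_rot: [0.999, -0.038, -0.001, -0.001]
ft_force: [-0.2, -0.5, 0.4]
grip_width: 0.0006
```

Run:
```python
from rig import robot,cams
import cv2
o=robot.get_obs();print(o['time'],o['position'],o['tool_rot'],o['ft_force'],o['grip_width'])
c=cams.camera("side");cv2.imwrite("pics/side1.png",cv2.resize(c["color"][90:300,190:470,::-1],None,fx=2.8,fy=2.8))
```

```text
2.1 [0.49315281 0.01336535 0.11231364] [ 0.99927268 -0.0380932  -0.00110728 -0.00133675] [-0.1887865  -0.46963295  0.39854528] 0.000618061232520908
```

View pics/side1.png

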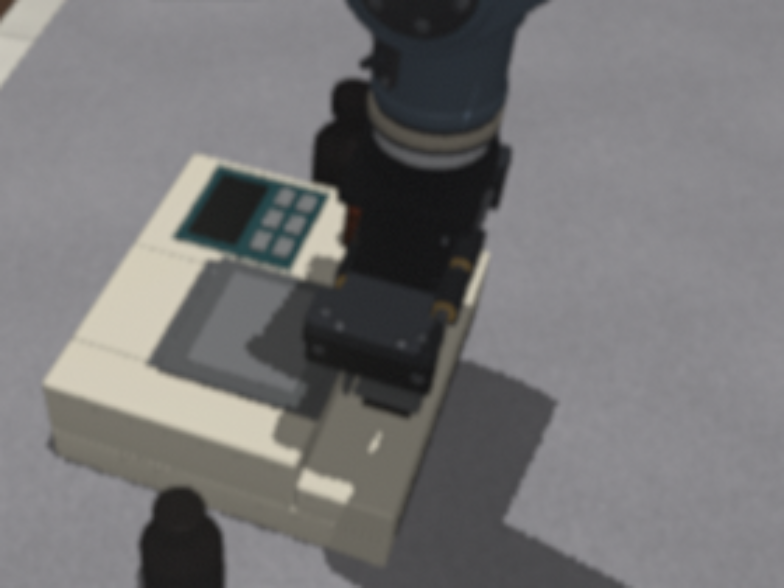

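The gripper is directly over the tab: its body covers the key near (390,390), clear of the vial at (350,225). Next I'll press gently.

Request:
send_rows --steps '[0,0,0,0.012,0,0,0,0,0.019,0,0,0,0,0.022,0,0,0,0,0.025,0,0,0,0,0.028,0,0,0,0,0.029,0,0,0,0,0.029,0]'

```text
time: 3.02
position: [0.4936, 0.0133, 0.0841]
tool_rot: [0.999, -0.038, -0.0, -0.001]
ft_force: [-0.9, -0.0, 3.9]
grip_width: 0.0005
```

Run:
```python
from rig import robot,cams
import cv2
o=robot.get_obs();print(o['time'],o['position'],o['tool_rot'],o['ft_force'],o['grip_width'])
c=cams.camera("side");cv2.imwrite("pics/side2.png",cv2.resize(c["color"][90:300,190:470,::-1],None,fx=2.8,fy=2.8))
```

```text
3.025 [0.49363386 0.01328882 0.08414975] [ 9.99273689e-01 -3.80870679e-02 -2.95790790e-04 -1.17609138e-03] [-0.93825565 -0.02979947  3.89896265] 0.0005320450361763208
```

View pics/side2.png

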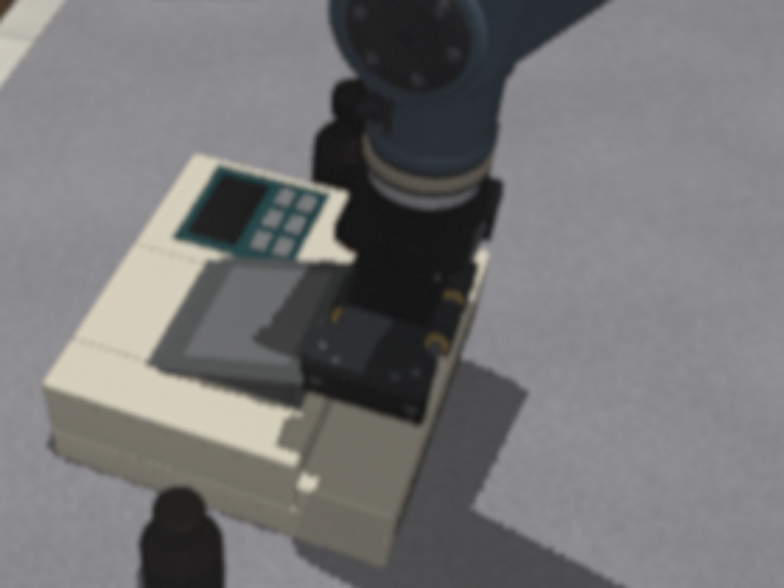

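Force is 3.9 N and the lid is already rising: its front edge has lifted at (310,370). I'll hold for a moment, then let go and back off.

Request:
send_rows --steps '[0,0,0,0,0,0,0,0,0,0,0,0,0,0,0,0,0,0,0,0,0,0,0,-0.02,0,0,-0.015,0,-0.05,0,0,-0.03,0,-0.08,0,0,-0.03,0,-0.08,0]'

```text
time: 4.08
position: [0.4645, 0.0154, 0.1657]
tool_rot: [0.999, -0.038, 0.002, -0.001]
ft_force: [0.1, -0.2, 0.5]
grip_width: 0.0006
```

Run:
```python
from rig import robot,cams
from h import *
o=robot.get_obs();print(o['time'],o['position'],o['tool_rot'],o['ft_force'],o['grip_width'])
for n in("side","top"):
    c=cams.camera(n);P=cloud(c);np.savez(n+"3.npz",**c)
    cv2.imwrite(f"pics/{n}3.png",cv2.resize(c["color"][90:300,190:470,::-1],None,fx=2.8,fy=2.8))
    C=np.array([.5846,-.0282]);a=-.08;x=np.array([np.cos(a),np.sin(a)]);y=np.array([-x[1],x[0]])
    X=(P[...,:2]-C)@x;Y=(P[...,:2]-C)@y
    m=(X>-.035)&(X<.05)&(abs(Y-.035)<.05)&(P[...,2]>.1)&(P[...,2]<.22)
    if m.sum()>20:
        p=np.polyfit(X[m],P[...,2][m],1);print(n,m.sum(),"angle",np.arctan(-p[0]),"xmin",X[m].min(),"ztop",P[...,2][m].max())
```

```text
4.075 [0.46448355 0.01537677 0.16565267] [ 9.99272644e-01 -3.80780618e-02  1.85084375e-03 -9.04681042e-04] [ 0.10480852 -0.15570266  0.54421089] 0.000623997289232142
side 868 angle 0.873228841067102 xmin -0.023343190529551083 ztop 0.1837443135047478
top 1266 angle 0.8807370515589809 xmin -0.020321698697726806 ztop 0.1846745347028984
```

View pics/side3.png

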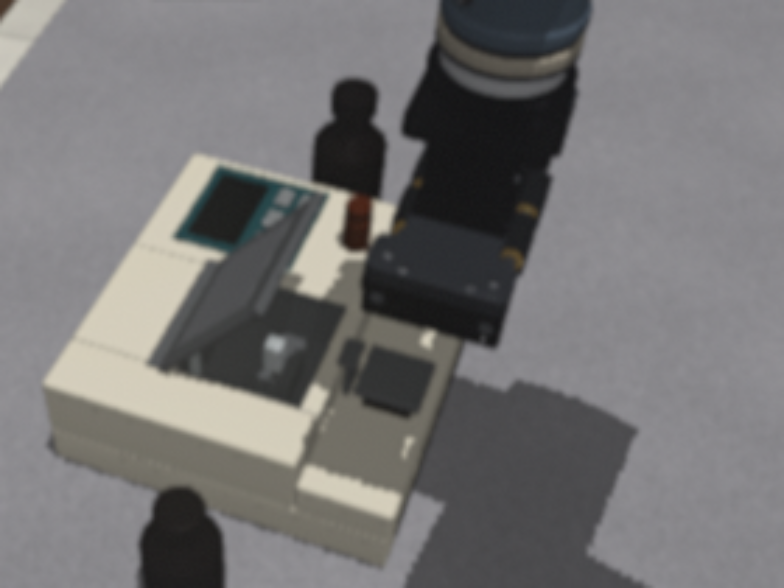

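View pics/top3.png

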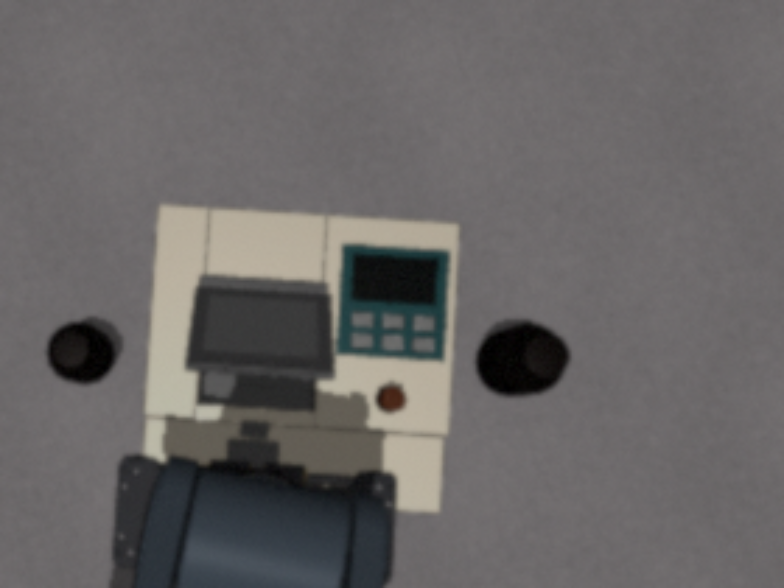

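The lid is up at about 0.88 rad with its edge near (320,200) in the side view. The tab is back up at (395,375), and the cuvette is standing at (275,350). Next I'll bring the fingertips in under the lid's edge.

Request:
send_rows --steps '[0,0.03,0,0.003,0,0,0.06,0,0.005,0,0,0.08,0,0.005,0,0,0.09,0,0.005,0,0,0.1,0,0.005,0,0,0.11,0,0.005,0,0,0.12,0,0.005,0,0,0.13,0,0.005,0]'

```text
time: 5.18
position: [0.5948, 0.0053, 0.1593]
tool_rot: [0.999, -0.038, 0.001, -0.001]
ft_force: [-0.8, -0.1, -0.3]
grip_width: 0.0004
```

Run:
```python
from rig import robot,cams
import cv2
o=robot.get_obs();print(o['time'],o['position'],o['tool_rot'],o['ft_force'],o['grip_width'])
c=cams.camera("side");cv2.imwrite("pics/side4.png",cv2.resize(c["color"][90:300,190:470,::-1],None,fx=2.8,fy=2.8))
```

```text
5.175 [0.5947847  0.00532511 0.15929636] [ 9.99271276e-01 -3.81460651e-02  7.98432971e-04 -1.07527187e-03] [-0.76093073 -0.08394238 -0.30248527] 0.00043954276483392115
```

View pics/side4.png

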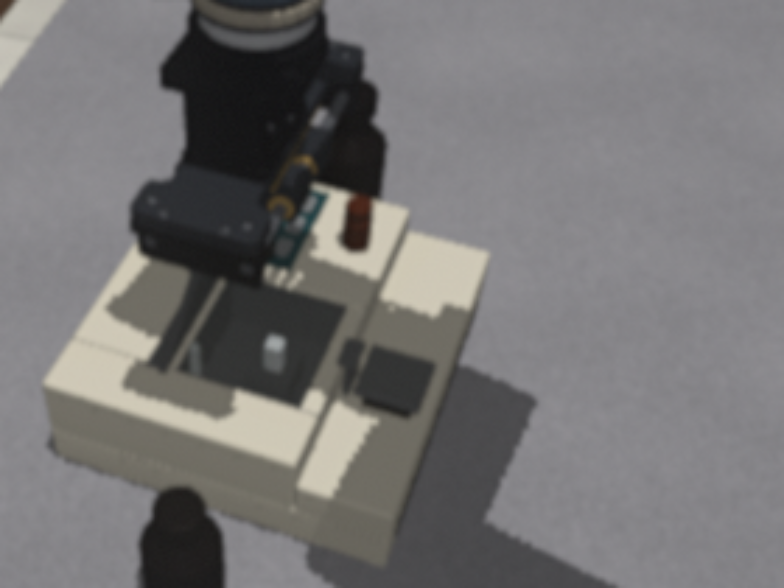

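The push force is 0.8 N and the lid is following the fingers. It now stands at about 1.25 rad, with its lower part visible at (185,320). I'll keep pushing.

Request:
send_rows --steps '[0,0.01,0,0,0,0,0.02,0,0,0,0,0.03,0,0,0,0,0.04,0,0,0,0,0.05,0,0,0,0,0.057,0,0,0,0,0.062,0,0,0,0,0.062,0,0,0]'

```text
time: 6.22
position: [0.6512, 0.0009, 0.1591]
tool_rot: [0.999, -0.038, -0.007, -0.001]
ft_force: [-14.4, -0.8, 8.7]
grip_width: 0.0008
```

Run:
```python
from rig import robot,cams
import cv2
o=robot.get_obs();print(o['time'],o['position'],o['tool_rot'],o['ft_force'],o['grip_width'])
c=cams.camera("side");cv2.imwrite("pics/side5.png",cv2.resize(c["color"][90:300,190:470,::-1],None,fx=2.8,fy=2.8))
```

```text
6.225 [0.65117423 0.00086485 0.15913976] [ 0.99926223 -0.03778148 -0.00680573 -0.00111161] [-14.36090795  -0.83205558   8.7043472 ] 0.0007925168018030722
```

View pics/side5.png

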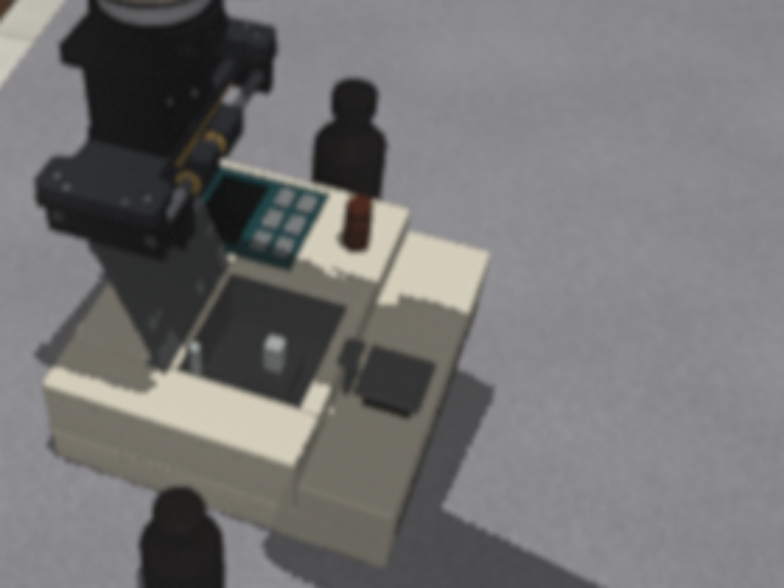

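The force of 14 N means the lid is against its stop, leaning back at (165,290). I'll back off now.

Request:
send_rows --steps '[0,-0.012,0,0,0,0,-0.03,0,0,0,0,-0.06,0,0,0,0,-0.1,0,-0.02,0,0,-0.15,0,-0.05,0,0,-0.19,0,-0.08,0,0,-0.21,0,-0.1,0,0,-0.21,0,-0.1,0]'

```text
time: 7.28
position: [0.4436, 0.0164, 0.2636]
tool_rot: [0.999, -0.038, -0.004, -0.001]
ft_force: [0.9, -1.0, 0.3]
grip_width: 0.0003
```

Run:
```python
from rig import robot,cams
from h import *
o=robot.get_obs();print(o['time'],o['position'],o['ft_force'],abs(o['joint_velocities']).max())
for n in("side","top"):
    c=cams.camera(n);P=cloud(c)
    cv2.imwrite(f"pics/{n}6.png",cv2.resize(c["color"][90:300,190:470,::-1],None,fx=2.8,fy=2.8))
    C=np.array([.5846,-.0282]);a=-.08;x=np.array([np.cos(a),np.sin(a)]);y=np.array([-x[1],x[0]])
    X=(P[...,:2]-C)@x;Y=(P[...,:2]-C)@y
    m=(X>.03)&(X<.12)&(abs(Y-.035)<.045)&(P[...,2]>.11)&(P[...,2]<.19)
    if m.sum()>20:
        p=np.polyfit(P[...,2][m],X[m],1);print(n,m.sum(),"angle",np.pi/2+np.arctan(p[0]),"ztop",P[...,2][m].max())
```

```text
7.275 [0.44358081 0.01642054 0.26364023] [ 0.87115275 -1.04736391  0.3080816 ] 0.05867753644312222
side 1245 angle 1.9506792605486474 ztop 0.18998710502102634
top 763 angle 1.948378616049693 ztop 0.18981584764007653
```

View pics/side6.png

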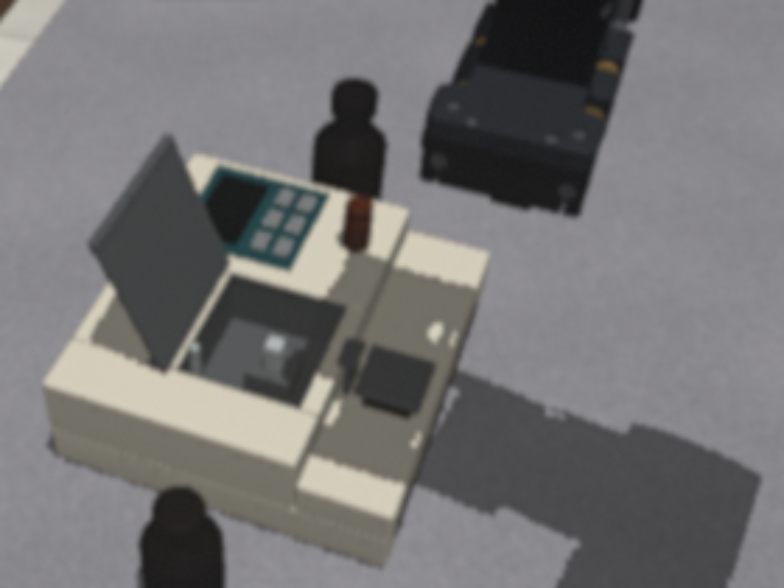

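View pics/top6.png

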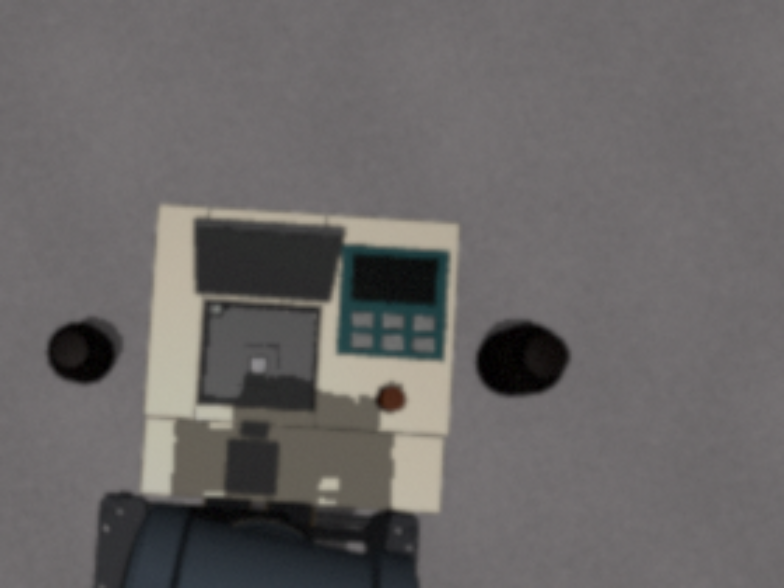

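The lid rests open at 1.95 rad, leaning back at (160,250) in the side view. The tab is up, the cuvette is upright at (275,350), and the vial and bottles haven't moved. I'll settle for two rows, then hand in.

Request:
send_rows --steps '[0,0,0,0,0,0,0,0,0,0,0,0,0,0,0,0,0,0,0,0]'

```text
time: 7.88
position: [0.4444, 0.0162, 0.2617]
tool_rot: [0.999, -0.038, -0.006, -0.001]
ft_force: [-0.4, -0.0, -0.4]
grip_width: 0.0005
```

```bash
python3 -c "
from rig import hand_in
print(hand_in())"
```

```text
the job is handed in; nothing more can be done
None
```

The photometer's lid is fully open and staying there by itself; I handed the job in at about 7.9 s of the 43 s allowed, and no verdict was reported.

- **Release:** I pressed the tab with the shut fingertips, reading about 4 N, and let it go. The lid then rested at about 0.88 rad with the tab back up.
- **Opening:** I pushed the lid over by its front edge from underneath. At the end of the push it was against its stop, and the wrist force there was about 17 N (limit 40 N). That was more than the 1–2 N needed to move it, so I pushed slightly too far before backing off.
- **Last checks:** From both cameras the lid measured 1.95 rad after I let go. By eye, the tab was up, and the cuvette, vial and both bottles were upright and looked unmoved; I did not measure their positions again. The arm was well clear, with under 1 N on the wrist at the last reading. No check failed or disagreed.

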